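# Lock the lathe pulley, tighten its wing nut, snap the belt cover on

### The arm

A 7-joint arm with a two-finger parallel gripper is mounted at the origin on the work surface. World frame = base frame: x ahead of the robot, y to its left, z up, the work surface at z = 0. Lengths are in mm, angles in rad, forces in N, time in s.
With the tool pointing down it reaches from about 400 to 875 mm from the base axis. Payload 4.4 kg.
Tool frame: the origin (TCP) lies at the very end of the fingers, on their centre line; the grasp point (between the pads) lies 19 mm behind it; z points along the fingers, y is the direction in which the jaws open and shut (so a half turn about z gives the same grasp; the last joint's range is limited). The gripper opens to 85 mm and grips with 20 to 120 N. Pads are 22 mm wide; open, the fingers measure 114 mm over their backs; the gripper's body (76 mm by 85 mm) begins 54 mm behind the grasp point. The pads swing forward as they close: fully open they stand 13 mm farther back than shut.
Start: joints at [-1.178, 0.628, 0.038, 1.517, -0.027, 0.996, -0.02], TCP at [287.847, 582.805, 231.313] pointing down, gripper open.
Joint ranges: [-3.06, 3.06], [-0.37, 2.12], [-1.25, 1.32], [0.18, 2.47], [-1.1, 4.24], [0.23, 1.98], [-2.94, 2.94]. Speed limits (rad/s): [2.57, 2.57, 3.14, 3.14, 3.14, 3.14, 3.14].

### API

Orientations are given as [roll, pitch, yaw] about the fixed x, y, z axes, in that order (R = Rz(yaw) Ry(pitch) Rx(roll)).
In Python, from cell import read_state, get_image, calibration, finish_job gives the robot as it stands. The module is installed in compiled form; this text tells all that it offers.
- The arm moves only by the tool apply_moves, never from a script. Its argument "increments" is a list of rows, each an object of numbers: "tx", "ty", "tz": the shift along the world's x, y, z in m; "rx", "ry", "rz": the turn, a rotation vector about the world's x, y, z in units of 5 degrees (1.0 is 5 degrees); "claw": the finger opening in m, from 0 to 0.0854. In form: [{"tx": .., "ty": .., "tz": .., "rx": .., "ry": .., "rz": .., "claw": ..}, ...]. A call has 1 to 12 rows; each row is the pose to reach, as a shift and turn from the pose commanded when the call began; what a row does not reach only later rows make up. A row lasts 1/10 s, in which the tool goes at most 50 mm and 8.59 degrees, less where a joint would pass 70% of its speed; a pose out of reach is approached as far as the arm can. A call with a gripper value outside its range is refused whole. The fingers move at their own pace and stop on an object; the grip force is fixed at half the most. Time passes only in rows, so rows that repeat a pose let the fingers close. It gives the time, the measured TCP pose, the force and the opening at its end, in the units of the state.
- read_state(): the state, without advancing time (a new reading comes with each control period).
- get_image(name): name is "scene" or "top" or "wrist"; returns the picture (384x512x3 uint8, red, green, blue); there is no depth.
- calibration(name): a dict with "camera_matrix" (3x3 intrinsics, pixels), "origin" and "attitude" of the camera in the world. Camera axes: x right, y up, looking along -z (the intrinsics and any distortion apply to the point x, -y, -z); pixel columns grow to the right and rows downward; lengths in mm; the calibration is good to about 2 mm. A picture is of the moment at which its call begins: read the wrist's pose just before it. calibration takes no time and is no camera call; for the wrist camera it gives the pose at the moment of the call.
- finish_job(): hands the job in, once; it reports no verdict.
The state is a dict: "clock": time; "qpos": joint angles; "qd": joint speeds; "tau": joint torques, N m; "eef_pos": TCP position; "tool_rot": TCP orientation; "force": force on the tool from outside, world axes, zero at the start; "torque": the same for the moment, N m; "width": finger opening in mm.
Only numpy, scipy, OpenCV 4.12 (cv2) and the standard library are available. Lean on these libraries where they do the work, as an engineer would, in place of code of your own. Each camera call takes 0.05 s, during which the arm holds its last target. There are 200 camera calls.

### The job

The lathe headstock stands on its slanted service stand with the belt cover off. Its pulley spins freely, so tip the drop pawl over onto the notched flange, tighten the wing nut clockwise until it stops, and tip the pawl back off again. Then push the belt cover fully home under both spring clips, handle outwards, let go, and leave the other things on the bench where they are.

Things in the scene. Friction and masses are not known exactly. Their poses are not given: they have to be found in the camera images.
- head: The timber stand under the headstock, 230 x 220 mm, fixed; its place and yaw vary. Origin: on the bench, under the middle of the end plate; x ahead, y left. Two steel holdfasts beside it, 120 mm high, at x = 60, y = +-138 mm.
- face: Grey end plate of a lathe headstock, 216 x 212 mm, sloping 25 deg towards the robot. Origin: centre of its surface, 145 mm above the bench. x: up the slope, away from the robot; y: left; z: out of the plate, 25 deg from vertical. 'Plate' coordinates below are in this frame, mm. A small motor pulley (dia 48, top at z = 26) is at plate (-58, 52).
- cover_seat (a point): Plate (0, 0, 68): where the centre of the fitted cover's underside belongs. The cover rests on four stand-offs, dia 14, 68 high, at plate (+-91, +-80). Four thin lugs at plate (+-104, +-45), 88 high and flared at the top, locate it along x with 2 mm play each way. Axes as the plate's.
- clip_left (a point): Nose of the left spring clip, at plate (0, 87, 77): a bent steel leaf 30 mm wide along x. Above the nose it flares outwards as a lead-in up to z = 87, y = 93; below, it slopes back out and bears on the fitted cover's upper edge. The nose overlaps the cover's edge by 3 mm and springs outwards along y. Pushing the cover past both clips takes about 8 N.
- clip_right (a point): Nose of the right spring clip, the same mirrored, at plate (0, -87, 77).
- pulley (a joint): Pulley angle, rad, growing clockwise seen from outside (along plate -z); it spins almost without friction, any number of turns. Axis along z at plate (32, 30). Pulley dia 80, top at z = 24; below it a steel flange dia 104, z = 5 to 11, with 16 notches 8 deep, 9 wide. At 0 a tooth centre points along plate +x; one follows every 22.5 deg.
- nut (a joint): The wing nut's angle on the pulley's thread, rad, growing clockwise (tightening). Starts loose between 0 and 0.4; it is tight at its hard stop at 2.0. Its thread drags with 0.22 N m, so an unlocked pulley just turns with it. It does not noticeably move along its axis.
- nut_grip (a point): Point on the wing nut's axis at plate (32, 30, 54), where to grip it. The wings form one flat bar 56 mm long, 11 mm thick, z = 32 to 62; below it a round collar dia 24, z = 27 to 33. Its x axis runs along the bar, y across it, z out of the plate.
- pawl (a joint): Angle of the drop pawl, a weighted dark steel rocker pivoted at plate (-18, -50); gravity keeps it on either side of its tipping point, about 0.35. 0: off, against its stop. Grows counter-clockwise seen from outside: 0.77 nose on a tooth, about 0.9 nose in a notch, where it stops clockwise turning. From a tooth it drops in after the pulley has turned up to 22.5 deg.
- pawl_peg (a point): Upright black finger peg on the pawl's tail, dia 14, z = 19 to 58, 45 mm from the pivot; the point is on its axis at z = 48. At plate (-55, -24) when the pawl is off, (-61, -62) when it is in a notch: push it to the right to tip the pawl on, to the left to tip it off (1 N is enough).
- cover: The grey belt cover, lying handle up on the bench to the left or right of the stand: a flat plate 200 (x) x 180 (y) x 6 mm, 0.2 to 0.4 kg. Origin: centre of its underside; z out of the handle side. Fitted, its long side runs up the slope (either way round) and its origin is at plate (0, 0, 68); resting on the clips, not pushed home, it would be at z = 77 or more.
- cover_handle (a point): Grip point of the cover's black bow handle, above the cover's centre, 31 mm over its underside. The handle is a bar 100 mm long along the cover's x, 12 mm thick, 24 to 40 mm over the underside, open below between its two feet.
- parts_tray: Bystander: wooden tray 190 x 150 x 50 mm with small metal parts, on the side where the cover is not. Origin: centre of its underside.
- glue_bottle: Bystander: white bottle, dia 56, 155 mm high, orange cap, upright, left behind. Origin: centre of its underside.
- tea_bottle: Bystander: drink bottle, dia 66, 190 mm high, upright, right behind. Origin: centre of its underside.
- brass_wheel: Bystander: brass clock wheel dia 73, 10 mm high, lying in front of the stand. Origin: centre of its underside.
- tape_measure: Bystander: tape measure 62 x 60 x 32 mm, in front of the stand. Origin: centre of its underside.
- mallet: Bystander: wooden mallet 270 mm long lying left behind, 60 mm high. Origin: under the handle, near its middle.
- screwdriver: Bystander: screwdriver 200 mm long lying right behind. Origin: near its middle.

How it is judged:
By the outcome, as a careful person would: the job done as asked, in the order asked, and still so for the second after the job is handed in, with the robot touching nothing.
It also fails if it takes over 72 s, if anything falls off the work surface, if the arm or the gripper's body presses on something with over 40 N, if the wrist force passes 120 N, or if a joint passes its speed limit or range.

## Working session

There is one attempt and no reset: what is moved stays moved. The work goes in short steps, Python scripts to look and compute and a tool call to move; the robot and the scene stay as the last step left them, time stands still between calls to the robot, and variables do not carry over. Pictures are saved under pics/ and viewed, about 8 in all and at most 12, crops included, and the job is handed in when it is done.

Besides the shell and the picture viewer there is one more tool, called in YAML: its name, and indented under it one key for each argument. apply_moves: Moves the arm, as the interface text tells. Its arguments: {"type":"object","properties":{"increments":{"type":"array"}},"required":["increments"]}

```bash
mkdir -p pics; python3 - <<'E'
from cell import *
import cv2
for n in("scene","top"):
    c=calibration(n);print(n,c)
    cv2.imwrite(f"pics/{n}0.png",cv2.resize(get_image(n)[:,:,::-1],(800,600),interpolation=cv2.INTER_CUBIC))
print(read_state())
E
```

```text
scene {'camera_matrix': array([[402.02282519,   0.        , 254.57869027],
       [  0.        , 402.02282519, 192.30188986],
       [  0.        ,   0.        ,   1.        ]]), 'origin': array([ 913.70162522,  553.87721191, 1108.7710602 ]), 'attitude': array([0.60079345, 0.00534561, 2.56929599])}
top {'camera_matrix': array([[346.64814548,   0.        , 263.65870519],
       [  0.        , 346.64814548, 191.19415415],
       [  0.        ,   0.        ,   1.        ]]), 'origin': array([ 407.6468703 ,  -34.20802028, 1008.30280629]), 'attitude': array([ 0.16128034,  0.03967397, -1.57021684])}
{'clock': 0.1, 'qpos': array([-1.1777867 ,  0.6292844 ,  0.03843621,  1.51825324, -0.02698354,
        0.9963133 , -0.02000639]), 'qd': array([ 0.0018775 , -0.0018481 , -0.00046663, -0.00287962,  0.00031666,
       -0.00150445,  0.00102509]), 'tau': array([ 4.00888879e-03, -5.64534009e+01,  1.23092003e+00, -1.93973905e+01,
        1.13157326e-02,  5.39120476e-03, -5.51435718e-06]), 'eef_pos': array([287.59705362, 582.28869211, 230.46568375]), 'tool_rot': array([-3.13985236e+00,  2.78480975e-05,  2.68279287e+00]), 'force': array([-0.23192354, -0.35089256, -0.04448122]), 'torque': array([-0.02004804,  0.0050443 ,  0.02145235]), 'width': 85.32047165563709}
```

View pics/top0.png

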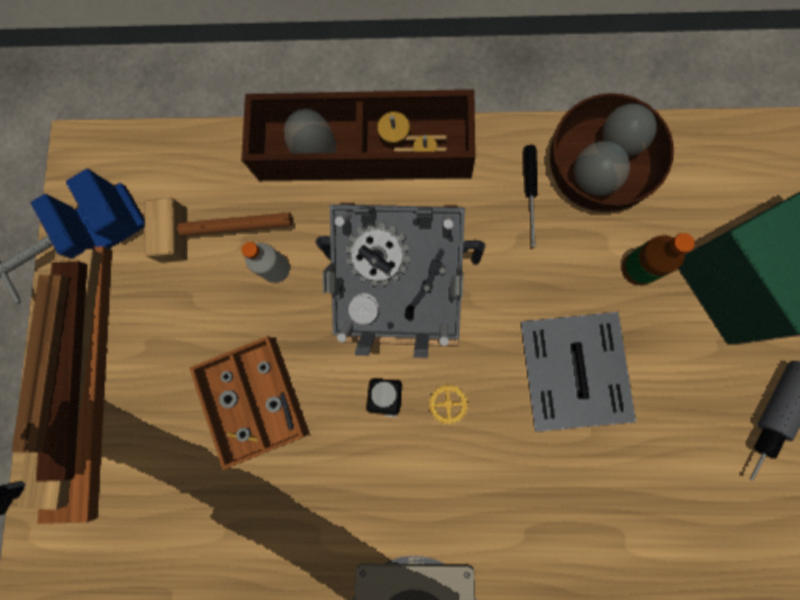

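View pics/scene0.png

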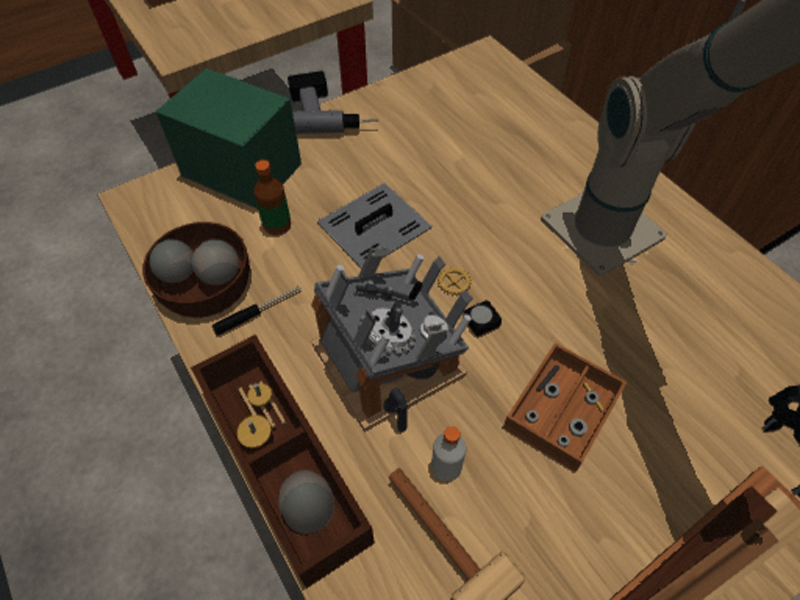

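The top view shows the head at about (395,275) and the cover on the right at about (578,370). The pawl's peg is at about (410,312). I'll enlarge this area.

```bash
cat > h.py <<'E'
import numpy as np, cv2
from scipy.spatial.transform import Rotation as R
from cell import *
def rot(e): return R.from_euler('xyz',e).as_matrix()
def proj(c,P):
    q=(np.atleast_2d(P)-c['origin'])@rot(c['attitude'])
    q=q*[1,-1,-1]; u=q@np.array(c['camera_matrix']).T
    return u[:,:2]/u[:,2:]
def unproj(c,uv,z):
    d=np.linalg.inv(c['camera_matrix'])@[uv[0],uv[1],1]
    d=rot(c['attitude'])@(d*[1,-1,-1]); o=c['origin']
    return o+d*(z-o[2])/d[2]
S=np.radians(25)
def face(p):  # head x,y,yaw -> R, t of plate frame.
    Rh=rot([0,0,p[2]]); Rf=Rh@rot([0,-S,0])   # x up the slope (ahead+up)
    return Rf,np.array([p[0],p[1],145.])
def plate(p,P):
    Rf,t=face(p); return np.atleast_2d(P)@Rf.T+t
E
python3 - <<'E'
from h import *
im=get_image("top")[:,:,::-1]; cv2.imwrite("pics/topraw.png",im)
cv2.imwrite("pics/topc.png",cv2.resize(im[125:290,200:420],None,fx=3.6,fy=3.6,interpolation=cv2.INTER_CUBIC))
c=calibration("top")
for uv in [(330,206),(464,206),(462,340),(578,370),(387,396)]: print(unproj(c,np.array(uv)*.64,0 if uv[0]>=500 else 145))
E
```

```text
[706.18201859 137.46259536 145.        ]
[703.26719217 -85.99430983 145.        ]
[481.23875564 -79.53651427 145.        ]
[ 438.18865828 -297.57314337    0.        ]
[393.41575724  39.35755924 145.        ]
```

View pics/topc.png

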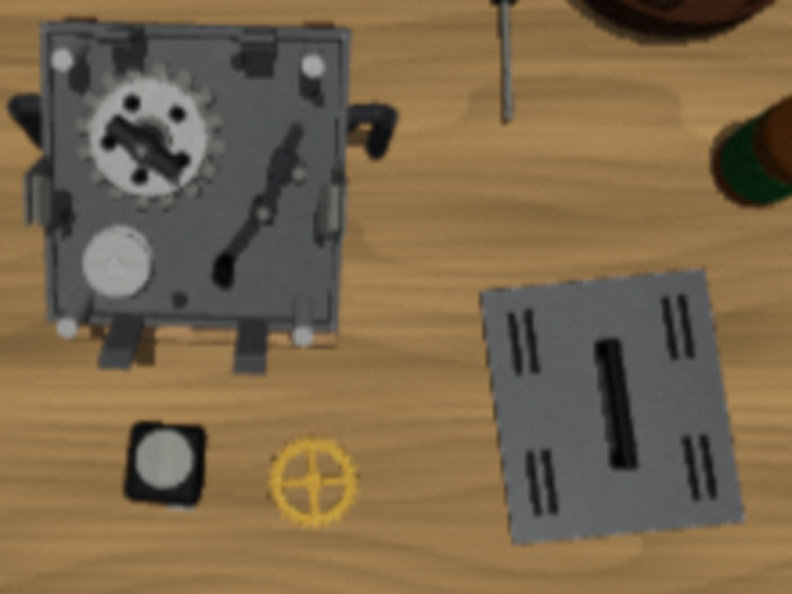

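```bash
python3 - <<'E'
from h import *
from scipy.optimize import least_squares as ls
c=calibration("top")
f=lambda a:(np.array(a,float)+.5)/3.6-.5+[200,125]
uv=f([(62,60),(313,66),(67,328),(303,336),(117,262),(149,137)])
P=[(91,80,68),(91,-80,68),(-91,80,68),(-91,-80,68),(-58,52,26),(32,30,24)]
r=ls(lambda p:(proj(c,plate(p,P))-uv).ravel(),[590,20,0]);p=r.x
print("head",p,r.fun.reshape(-1,2).round(1).tolist())
cu=f([(481,291),(704,268),(744,521),(512,545)])
L=np.array([(100,90,6),(100,-90,6),(-100,-90,6),(-100,90,6)],float)
g=ls(lambda q:(proj(c,L@rot([0,0,q[2]]).T+[q[0],q[1],0])-cu).ravel(),[440,-300,0]);q=g.x
print("cover",q,g.fun.round(1))
np.save("pose.npy",np.array([p,q]))
Rf,t=face(p)
# nut ends at plate z=62
n=Rf[:,2];d=[]
for e in f([(112,122),(184,172)]):
    o=c['origin'];w=rot(c['attitude'])@((np.linalg.inv(c['camera_matrix'])@[*e,1])*[1,-1,-1])
    X=o+w*((t+62*n-o)@n)/(w@n); d.append(Rf.T@(X-t))
print("nut ends",d, np.degrees(np.arctan2(*(d[0]-d[1])[[1,0]])))
for k,v in dict(nut=(32,30,54),peg=(-55,-24,48),pegtop=(-55,-24,58),pegon=(-61,-62,48),seat=(0,0,68)).items(): print(k,plate(p,[v])[0].round(1),proj(c,plate(p,[v]))[0]*3.6-np.array([720,450]))
E
```

```text
head [ 5.92845960e+02  2.57889861e+01 -3.95573263e-02] [[0.1, -0.4], [0.1, -0.2], [0.0, -0.2], [0.0, -0.0], [-0.1, 0.6], [-0.2, 0.4]]
cover [ 4.37742465e+02 -2.93394872e+02  9.64112880e-02] [-0.5 -0.3  0.1 -0.1  0.3  0.4  0.1 -0.1]
nut ends [array([49.73934198, 49.31677341, 62.        ]), array([17.89401457,  1.9771111 , 62.        ])] 56.071331201633434
nut [600.2  55.5 207.5] [141.6880084  145.87895869]
peg [521.8   4.6 165.3] [221.46864062 271.72926853]
pegtop [517.6   4.7 174.3] [220.5964935  276.13609855]
pegon [514.9 -33.2 162.7] [276.91772096 282.04589445]
seat [564.1  26.9 206.6] [184.63716524 199.45676176]
```

```bash
cat >> h.py <<'E'
def goal(P,jaw=90,p=None):
    """TCP at plate point P, tool z = -n, jaw (tool y) at angle jaw deg in plate"""
    p=np.load('pose.npy')[0] if p is None else p
    Rf,t=face(p); a=np.radians(jaw)
    y=Rf@[np.cos(a),np.sin(a),0]; z=-Rf[:,2]
    return Rf@np.array(P,float)+t, np.column_stack([np.cross(y,z),y,z])
def delta(g,s=None):
    s=s or read_state(); R0=rot(s['tool_rot'])
    rv=R.from_matrix(g[1]@R0.T).as_rotvec(degrees=True)/5
    return ((g[0]-s['eef_pos'])/1000).round(4).tolist(), rv.round(2).tolist()
def inplate(s=None):
    s=s or read_state(); Rf,t=face(np.load('pose.npy')[0]); T=rot(s['tool_rot'])
    y=Rf.T@T[:,1]; return (Rf.T@(s['eef_pos']-t)).round(1), np.degrees(np.arctan2(y[1],y[0])).round(1),(Rf.T@T[:,2]).round(3)
E
python3 - <<'E'
from h import *
g=goal((-50,15,150)); print(g[0],delta(g)); print(inplate())
E
```

```text
[484.81607734  45.07633329 259.81525497] ([0.1972, -0.5373, 0.0292], [-1.23, -4.88, 4.73])
(array([-260.2,  544.1,  215.8]), np.float64(68.0), array([-0.423, -0.001, -0.906]))
```

apply_moves:
  increments:
    - {"tx": 0.197,"ty": -0.537,"tz": 0.06,"rx": -1.23,"ry": -4.88,"rz": 4.73,"claw": 0.0}
    - {"tx": 0.197,"ty": -0.537,"tz": 0.06,"rx": -1.23,"ry": -4.88,"rz": 4.73,"claw": 0.0}
    - {"tx": 0.197,"ty": -0.537,"tz": 0.06,"rx": -1.23,"ry": -4.88,"rz": 4.73,"claw": 0.0}
    - {"tx": 0.197,"ty": -0.537,"tz": 0.06,"rx": -1.23,"ry": -4.88,"rz": 4.73,"claw": 0.0}
    - {"tx": 0.197,"ty": -0.537,"tz": 0.06,"rx": -1.23,"ry": -4.88,"rz": 4.73,"claw": 0.0}
    - {"tx": 0.197,"ty": -0.537,"tz": 0.06,"rx": -1.23,"ry": -4.88,"rz": 4.73,"claw": 0.0}
    - {"tx": 0.197,"ty": -0.537,"tz": 0.06,"rx": -1.23,"ry": -4.88,"rz": 4.73,"claw": 0.0}
    - {"tx": 0.197,"ty": -0.537,"tz": 0.06,"rx": -1.23,"ry": -4.88,"rz": 4.73,"claw": 0.0}
    - {"tx": 0.197,"ty": -0.537,"tz": 0.06,"rx": -1.23,"ry": -4.88,"rz": 4.73,"claw": 0.0}
    - {"tx": 0.197,"ty": -0.537,"tz": 0.06,"rx": -1.23,"ry": -4.88,"rz": 4.73,"claw": 0.0}
    - {"tx": 0.197,"ty": -0.537,"tz": 0.03,"rx": -1.23,"ry": -4.88,"rz": 4.73,"claw": 0.0}
    - {"tx": 0.197,"ty": -0.537,"tz": 0.03,"rx": -1.23,"ry": -4.88,"rz": 4.73,"claw": 0.0}

```text
clock: 1.35
eef_pos: [484.7, 43.0, 261.6]
tool_rot: [-3.141, 0.436, 3.097]
force: [0.4, 1.3, -0.9]
width: -0.2
```

```bash
python3 - <<'E'
from h import *
s=read_state();print(s['clock'],s['qpos'].round(2),inplate(s),s['force'],s['width'],delta(goal((-50,15,150)),s))
c=calibration("wrist");print(c)
im=get_image("wrist")[:,:,::-1]; cv2.imwrite("pics/w1.png",cv2.resize(im,(800,600),interpolation=cv2.INTER_CUBIC))
p=np.load('pose.npy')[0]
for v in [(-55,-24,58),(-58,52,26),(32,30,62),(91,80,68),(91,-80,68),(-91,80,68),(-91,-80,68)]: print(v,proj(c,plate(p,[v]))[0]*800/512)
E
```

```text
1.35 [-0.35  0.2   0.14  2.3   0.36  0.23  0.98] (array([-49.3,  12.9, 151.7]), np.float64(89.8), array([-0.   , -0.002, -1.   ])) [ 0.36134804  1.25743603 -0.88552093] -0.20476738569644568 ([0.0001, 0.0021, -0.0018], [0.0, -0.0, 0.06])
{'camera_matrix': array([[302.82448736,   0.        , 250.54577858],
       [  0.        , 302.82448736, 194.12170408],
       [  0.        ,   0.        ,   1.        ]]), 'origin': array([362.22791812,  47.56552475, 362.08233943]), 'attitude': array([-7.10414899e-01,  8.15132339e-04,  1.52562579e+00])}
(-55, -24, 58) [322.67095292 296.86491105]
(-58, 52, 26) [461.25058748 277.16705648]
(32, 30, 62) [425.12394768 448.85093308]
(91, 80, 68) [510.60271321 544.01617705]
(91, -80, 68) [234.98594528 544.44215756]
(-91, 80, 68) [534.86420774 228.30306652]
(-91, -80, 68) [199.02419237 229.77954928]
```

View pics/w1.png

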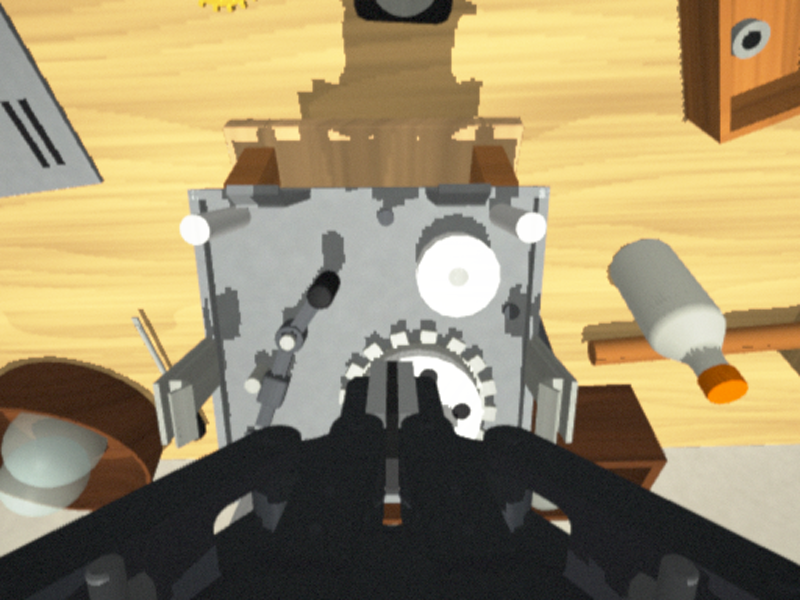

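The wrist view agrees to about 2 mm: the motor pulley is at (458,276) and the peg at (322,290), with the pawl off. I'll descend to the left of the peg.

```bash
python3 - <<'E'
from h import *
for P in [(-57,14,95),(-57,14,42),(-58,-15,42),(-58,-34,42)]: print(P,delta(goal(P)))
E
```

```text
(-57, 14, 95) ([0.017, 0.0077, -0.0535], [0.02, -0.04, 0.21])
(-57, 14, 42) ([0.0394, 0.0068, -0.1015], [0.02, -0.04, 0.21])
(-58, -15, 42) ([0.0374, -0.0221, -0.1019], [0.02, -0.04, 0.21])
(-58, -34, 42) ([0.0366, -0.0411, -0.1019], [0.02, -0.04, 0.21])
```

apply_moves:
  increments:
    - {"tx": 0.017,"ty": 0.0,"tz": -0.053,"claw": 0.0}
    - {"tx": 0.017,"ty": 0.0,"tz": -0.053,"claw": 0.0}
    - {"tx": 0.017,"ty": 0.0,"tz": -0.053,"claw": 0.0}
    - {"tx": 0.017,"ty": 0.0,"tz": -0.053,"claw": 0.0}

```text
$.increments[0]: bad value
```

```bash
python3 - <<'E'
from h import *
s=read_state();print(s['clock'],s['qpos'].round(3),s['eef_pos'],inplate(s))
for P in [(-57,14,95),(-57,14,42),(-58,-15,42),(-58,-34,42)]: print(P,delta(goal(P)))
E
```

```text
1.4 [-0.328  0.201  0.136  2.302  0.359  0.235  0.981] [484.61638263  35.70808196 260.48130611] (array([-49.6,   5.6, 150.5]), np.float64(89.1), array([-0.004, -0.009, -1.   ]))
(-57, 14, 95) ([0.017, 0.0077, -0.0535], [0.02, -0.04, 0.21])
(-57, 14, 42) ([0.0394, 0.0068, -0.1015], [0.02, -0.04, 0.21])
(-58, -15, 42) ([0.0374, -0.0221, -0.1019], [0.02, -0.04, 0.21])
(-58, -34, 42) ([0.0366, -0.0411, -0.1019], [0.02, -0.04, 0.21])
```

apply_moves:
  increments:
    - {"tx": 0.017,"ty": 0.0,"tz": -0.053,"rx": 0,"ry": 0,"rz": 0,"claw": 0.0}
    - {"tx": 0.017,"ty": 0.0,"tz": -0.053,"rx": 0,"ry": 0,"rz": 0,"claw": 0.0}
    - {"tx": 0.017,"ty": 0.0,"tz": -0.053,"rx": 0,"ry": 0,"rz": 0,"claw": 0.0}
    - {"tx": 0.017,"ty": 0.0,"tz": -0.053,"rx": 0,"ry": 0,"rz": 0,"claw": 0.0}

```text
clock: 1.8
eef_pos: [499.3, 45.0, 211.2]
tool_rot: [-3.132, 0.432, 3.105]
force: [0.3, -0.8, -0.1]
width: -0.1
```

```bash
python3 - <<'E'
from h import *
s=read_state();print(s['clock'],s['qpos'].round(3),s['eef_pos'],inplate(s))
for P in [(-57,14,95),(-57,14,42),(-58,-15,42),(-58,-34,42)]: print(P,delta(goal(P)))
E
```

```text
1.8 [ 0.005  0.332 -0.301  2.326  1.242  0.242  0.088] [499.30764785  44.96385167 211.20628159] (array([-57.4,  15.5,  99.8]), np.float64(90.2), array([-0.004, -0.009, -1.   ]))
(-57, 14, 95) ([0.0024, -0.0016, -0.0042], [0.1, -0.05, 0.01])
(-57, 14, 42) ([0.0247, -0.0024, -0.0522], [0.1, -0.05, 0.01])
(-58, -15, 42) ([0.0227, -0.0314, -0.0527], [0.1, -0.05, 0.01])
(-58, -34, 42) ([0.0219, -0.0504, -0.0527], [0.1, -0.05, 0.01])
```

apply_moves:
  increments:
    - {"tx": 0.011,"ty": -0.002,"tz": -0.025,"rx": 0,"ry": 0,"rz": 0,"claw": 0.0}
    - {"tx": 0.022,"ty": -0.003,"tz": -0.049,"rx": 0,"ry": 0,"rz": 0,"claw": 0.0}
    - {"tx": 0.022,"ty": -0.003,"tz": -0.049,"rx": 0,"ry": 0,"rz": 0,"claw": 0.0}
    - {"tx": 0.022,"ty": -0.003,"tz": -0.049,"rx": 0,"ry": 0,"rz": 0,"claw": 0.0}
    - {"tx": 0.022,"ty": -0.003,"tz": -0.049,"rx": 0,"ry": 0,"rz": 0,"claw": 0.0}

```text
clock: 2.3
eef_pos: [520.9, 41.8, 162.6]
tool_rot: [-3.131, 0.431, 3.105]
force: [-0.5, -0.0, -0.1]
width: 0.3
```

```bash
python3 - <<'E'
from h import *
s=read_state();print(s['clock'],s['qpos'].round(3),s['eef_pos'],inplate(s),s['force'])
for P in [(-57,14,42),(-58,-15,42),(-58,-34,42)]: print(P,delta(goal(P)))
E
```

```text
2.3 [ 0.033  0.467 -0.329  2.328  1.768  0.273 -0.418] [520.90086971  41.8019485  162.58786009] (array([-58.3,  13.2,  46.6]), np.float64(90.2), array([-0.005, -0.009, -1.   ])) [-0.49343129 -0.025901   -0.10538122]
(-57, 14, 42) ([0.0031, 0.0007, -0.0036], [0.11, -0.07, 0.01])
(-58, -15, 42) ([0.0011, -0.0282, -0.004], [0.11, -0.07, 0.01])
(-58, -34, 42) ([0.0003, -0.0472, -0.004], [0.11, -0.07, 0.01])
```

apply_moves:
  increments:
    - {"tx": 0.003,"ty": -0.008,"tz": -0.004,"rx": 0.1,"ry": 0,"rz": 0,"claw": 0.0}
    - {"tx": 0.002,"ty": -0.015,"tz": -0.004,"rx": 0.1,"ry": 0,"rz": 0,"claw": 0.0}
    - {"tx": 0.002,"ty": -0.021,"tz": -0.004,"rx": 0.1,"ry": 0,"rz": 0,"claw": 0.0}
    - {"tx": 0.001,"ty": -0.027,"tz": -0.004,"rx": 0.1,"ry": 0,"rz": 0,"claw": 0.0}
    - {"tx": 0.001,"ty": -0.033,"tz": -0.004,"rx": 0.1,"ry": 0,"rz": 0,"claw": 0.0}
    - {"tx": 0.001,"ty": -0.039,"tz": -0.004,"rx": 0.1,"ry": 0,"rz": 0,"claw": 0.0}
    - {"tx": 0.0,"ty": -0.044,"tz": -0.004,"rx": 0.1,"ry": 0,"rz": 0,"claw": 0.0}
    - {"tx": 0.0,"ty": -0.047,"tz": -0.004,"rx": 0.1,"ry": 0,"rz": 0,"claw": 0.0}
    - {"tx": 0.0,"ty": -0.047,"tz": -0.004,"rx": 0.1,"ry": 0,"rz": 0,"claw": 0.0}
    - {"tx": 0.0,"ty": -0.047,"tz": -0.004,"rx": 0.1,"ry": 0,"rz": 0,"claw": 0.0}

```text
clock: 3.3
eef_pos: [521.2, -5.5, 158.7]
tool_rot: [-3.141, 0.431, 3.101]
force: [0.4, -0.2, -0.6]
width: -0.1
```

```bash
python3 - <<'E'
from h import *
s=read_state();print(s['clock'],s['qpos'].round(3),s['eef_pos'],inplate(s),s['force'])
im=get_image("top")[:,:,::-1]; 
cv2.imwrite("pics/t2.png",cv2.resize(im[115:240,190:330],None,fx=4,fy=4,interpolation=cv2.INTER_CUBIC))
E
```

```text
3.3 [ 0.219  0.482 -0.405  2.338  1.888  0.258 -0.418] [521.22603911  -5.48315488 158.65030542] (array([-58. , -34.1,  42.1]), np.float64(89.9), array([-0.005, -0.001, -1.   ])) [ 0.43722984 -0.23221299 -0.6049663 ]
```

apply_moves:
  increments:
    - {"tx": 0.0,"ty": 0.006,"tz": 0.0,"rx": 0,"ry": 0,"rz": 0,"claw": 0.0}
    - {"tx": 0.0,"ty": 0.012,"tz": 0.005,"rx": 0,"ry": 0,"rz": 0,"claw": 0.0}
    - {"tx": 0.0,"ty": 0.018,"tz": 0.03,"rx": 0,"ry": 0,"rz": 0,"claw": 0.0}
    - {"tx": 0.0,"ty": 0.022,"tz": 0.06,"rx": 0,"ry": 0,"rz": 0,"claw": 0.03}
    - {"tx": 0.0,"ty": 0.022,"tz": 0.08,"rx": 0,"ry": 0,"rz": 0,"claw": 0.05}
    - {"tx": 0.0,"ty": 0.022,"tz": 0.08,"rx": 0,"ry": 0,"rz": 0,"claw": 0.05}
    - {"tx": 0.0,"ty": 0.022,"tz": 0.08,"rx": 0,"ry": 0,"rz": 0,"claw": 0.05}

```text
clock: 4.05
eef_pos: [522.5, 18.3, 241.2]
tool_rot: [3.14, 0.436, 3.101]
force: [0.0, 0.6, 0.8]
width: 50.3
```

```bash
python3 - <<'E'
from h import *
s=read_state();print(s['clock'],s['qpos'].round(3),s['eef_pos'],inplate(s),s['force'],s['width'])
c=calibration('wrist')
im=get_image("top")[:,:,::-1]; w=get_image("wrist")[:,:,::-1]
a=cv2.resize(im[115:240,190:330],(448,400),interpolation=cv2.INTER_CUBIC)
b=cv2.resize(w[90:384,90:350],(354,400),interpolation=cv2.INTER_CUBIC)
cv2.imwrite("pics/t3.png",np.hstack([a,b])[:,:800])
for v in [(32,30,100),(32,30,70),(32,30,40)]: print(v,delta(goal(v,146),s))
E
```

```text
4.05 [ 0.31   0.324 -0.573  2.241  0.977  0.332  0.439] [522.48839638  18.28054426 241.1865306 ] (array([-22.8, -10.3, 116.8]), np.float64(90.0), array([-0.001,  0.001, -1.   ])) [0.03066613 0.59420832 0.81991248] 50.25725766653591
(32, 30, 100) ([0.0583, 0.038, 0.008], [-4.74, 0.18, 10.16])
(32, 30, 70) ([0.071, 0.0375, -0.0192], [-4.74, 0.18, 10.16])
(32, 30, 40) ([0.0836, 0.037, -0.0464], [-4.74, 0.18, 10.16])
```

View pics/t3.png

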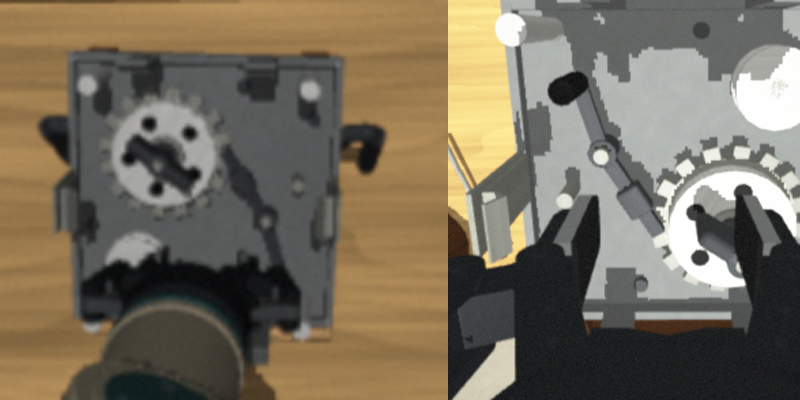

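The pawl has tipped on: in the right-hand half the peg is at (568,88) and the nose is at the flange near (660,235). The nut is unchanged. I'll go over the nut.

apply_moves:
  increments:
    - {"tx": 0.03,"ty": 0.02,"tz": 0.008,"rx": -1.0,"ry": 0.04,"rz": 2.1,"claw": 0.05}
    - {"tx": 0.058,"ty": 0.038,"tz": 0.008,"rx": -1.6,"ry": 0.06,"rz": 3.4,"claw": 0.05}
    - {"tx": 0.058,"ty": 0.038,"tz": 0.008,"rx": -2.3,"ry": 0.09,"rz": 4.9,"claw": 0.05}
    - {"tx": 0.058,"ty": 0.038,"tz": 0.008,"rx": -3.0,"ry": 0.11,"rz": 6.4,"claw": 0.05}
    - {"tx": 0.058,"ty": 0.038,"tz": 0.008,"rx": -3.6,"ry": 0.14,"rz": 7.7,"claw": 0.05}
    - {"tx": 0.058,"ty": 0.038,"tz": 0.008,"rx": -4.2,"ry": 0.16,"rz": 9.0,"claw": 0.05}
    - {"tx": 0.058,"ty": 0.038,"tz": 0.008,"rx": -4.74,"ry": 0.18,"rz": 10.16,"claw": 0.05}
    - {"tx": 0.058,"ty": 0.038,"tz": 0.008,"rx": -4.74,"ry": 0.18,"rz": 10.16,"claw": 0.05}
    - {"tx": 0.058,"ty": 0.038,"tz": 0.008,"rx": -4.74,"ry": 0.18,"rz": 10.16,"claw": 0.05}

```text
clock: 5.05
eef_pos: [578.8, 54.3, 245.5]
tool_rot: [-2.773, 0.234, -2.163]
force: [0.2, 0.1, -0.3]
width: 49.8
```

```bash
python3 - <<'E'
from h import *
s=read_state();print(s['clock'],s['qpos'].round(3),s['eef_pos'],inplate(s),s['force'],s['width'])
for v in [(32,30,100),(32,30,70),(32,30,40)]: print(v,delta(goal(v,146),s))
E
```

```text
5.05 [ 0.386  0.456 -0.82   2.09   1.074  0.55   1.297] [578.7585587   54.30515583 245.5388369 ] (array([28.7, 27.9, 97.5]), np.float64(145.9), array([-0.002, -0.005, -1.   ])) [ 0.16045812  0.08384591 -0.26892686] 49.80678965119624
(32, 30, 100) ([0.002, 0.002, 0.0036], [0.05, -0.03, 0.05])
(32, 30, 70) ([0.0147, 0.0015, -0.0236], [0.05, -0.03, 0.05])
(32, 30, 40) ([0.0274, 0.001, -0.0508], [0.05, -0.03, 0.05])
```

apply_moves:
  increments:
    - {"tx": 0.008,"ty": 0.001,"tz": -0.012,"rx": 0.05,"ry": -0.03,"rz": 0.05,"claw": 0.05}
    - {"tx": 0.014,"ty": 0.001,"tz": -0.025,"rx": 0.05,"ry": -0.03,"rz": 0.05,"claw": 0.05}
    - {"tx": 0.021,"ty": 0.001,"tz": -0.038,"rx": 0.05,"ry": -0.03,"rz": 0.05,"claw": 0.05}
    - {"tx": 0.027,"ty": 0.001,"tz": -0.051,"rx": 0.05,"ry": -0.03,"rz": 0.05,"claw": 0.05}
    - {"tx": 0.027,"ty": 0.001,"tz": -0.051,"rx": 0.05,"ry": -0.03,"rz": 0.05,"claw": 0.05}
    - {"tx": 0.027,"ty": 0.001,"tz": -0.051,"rx": 0.05,"ry": -0.03,"rz": 0.05,"claw": 0.05}
    - {"tx": 0.027,"ty": 0.001,"tz": -0.051,"rx": 0.05,"ry": -0.03,"rz": 0.05,"claw": 0.05}

```text
clock: 5.75
eef_pos: [606.1, 55.7, 196.2]
tool_rot: [-2.771, 0.24, -2.156]
force: [0.5, 0.4, -0.4]
width: 50.0
```

```bash
python3 - <<'E'
from h import *
s=read_state();print(s['clock'],s['qpos'].round(3),s['eef_pos'],inplate(s),s['force'],s['width'])
for v in [(32,30,40)]: print(v,delta(goal(v,146),s))
c=calibration('wrist');w=get_image("wrist")[:,:,::-1]
cv2.imwrite("pics/w4.png",w)
p=np.load('pose.npy')[0]
for v in [(32,30,62),(-58,52,26),(-91,80,68),(-91,-80,68)]: print(v,proj(c,plate(p,[v]))[0])
E
```

```text
5.75 [ 0.297  0.555 -0.708  2.085  1.276  0.495  1.128] [606.14947797  55.73148387 196.20656606] (array([32.6, 30.4, 41.3]), np.float64(146.1), array([ 0.002,  0.001, -1.   ])) [ 0.47378137  0.37811589 -0.37029606] 49.97413244023713
(32, 30, 40) ([-0.0, -0.0004, -0.0014], [0.0, 0.03, -0.03])
(32, 30, 62) [252.36060589 267.89042019]
(-58, 52, 26) [414.92166659 180.39006433]
(-91, 80, 68) [573.39202157 215.73350486]
(-91, -80, 68) [ 395.47629798 -221.62896867]
```

View pics/w4.png

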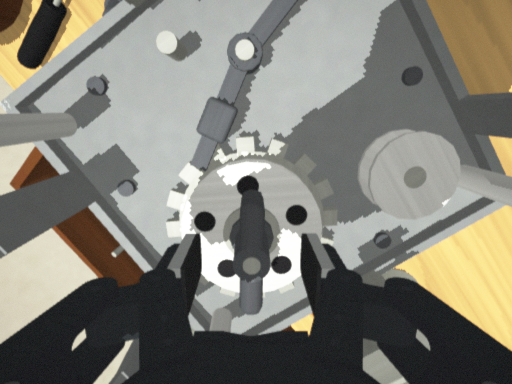

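apply_moves:
  increments:
    - {"tx": 0,"ty": 0,"tz": 0,"rx": 0,"ry": 0,"rz": 0,"claw": 0.0}
    - {"tx": 0,"ty": 0,"tz": 0,"rx": 0,"ry": 0,"rz": 0,"claw": 0.0}
    - {"tx": 0,"ty": 0,"tz": 0,"rx": 0,"ry": 0,"rz": 0,"claw": 0.0}
    - {"tx": 0,"ty": 0,"tz": 0,"rx": 0,"ry": 0,"rz": 0,"claw": 0.0}
    - {"tx": 0,"ty": 0,"tz": 0,"rx": 0.507,"ry": -0.02,"rz": -1.087,"claw": 0.0}
    - {"tx": 0,"ty": 0,"tz": 0,"rx": 1.013,"ry": -0.04,"rz": -2.174,"claw": 0.0}
    - {"tx": 0,"ty": 0,"tz": 0,"rx": 1.52,"ry": -0.06,"rz": -3.262,"claw": 0.0}
    - {"tx": 0,"ty": 0,"tz": 0,"rx": 2.027,"ry": -0.08,"rz": -4.349,"claw": 0.0}
    - {"tx": 0,"ty": 0,"tz": 0,"rx": 2.534,"ry": -0.1,"rz": -5.436,"claw": 0.0}
    - {"tx": 0,"ty": 0,"tz": 0,"rx": 3.04,"ry": -0.12,"rz": -6.523,"claw": 0.0}
    - {"tx": 0,"ty": 0,"tz": 0,"rx": 3.547,"ry": -0.14,"rz": -7.61,"claw": 0.0}
    - {"tx": 0,"ty": 0,"tz": 0,"rx": 4.054,"ry": -0.16,"rz": -8.698,"claw": 0.0}

```text
clock: 7.0
eef_pos: [606.3, 54.8, 196.2]
tool_rot: [-3.075, 0.434, -3.028]
force: [-2.8, -1.2, 4.9]
width: 9.9
```

```bash
cat > st.py <<'E'
from h import *
s=read_state();Rf,t=face(np.load('pose.npy')[0])
print(s['clock'],s['qpos'].round(2),inplate(s),'Fpl',(Rf.T@s['force']).round(1),'Mpl',(Rf.T@s['torque']).round(3),s['width'].round(1),s['tau'].round(2))
E
python3 st.py
```

```text
Traceback (most recent call last):
  File "st.py", line 3, in <module>
    print(s['clock'],s['qpos'].round(2),inplate(s),'Fpl',(Rf.T@s['force']).round(1),'Mpl',(Rf.T@s['torque']).round(3),s['width'].round(1),s['tau'].round(2))
                                                                                                                      ^^^^^^^^^^^^^^^^
AttributeError: 'float' object has no attribute 'round'
```

```bash
sed -i "s/s\['width'\].round(1)/round(s['width'],1)/" st.py; python3 st.py
```

```text
7.0 [ 0.21  0.52 -0.57  2.09  1.21  0.42  0.33] (array([32.7, 29.6, 41.2]), np.float64(97.9), array([ 0.003, -0.002, -1.   ])) Fpl [-0.4 -1.3  5.6] Mpl [-0.341  0.603  0.243] 9.9 [  0.14 -40.04  -5.58 -14.67   0.72  -0.82   0.77]
```

apply_moves:
  increments:
    - {"tx": 0,"ty": 0,"tz": 0,"rx": 0.422,"ry": -0.017,"rz": -0.906,"claw": 0.0}
    - {"tx": 0,"ty": 0,"tz": 0,"rx": 0.844,"ry": -0.034,"rz": -1.812,"claw": 0.0}
    - {"tx": 0,"ty": 0,"tz": 0,"rx": 1.266,"ry": -0.05,"rz": -2.718,"claw": 0.0}
    - {"tx": 0,"ty": 0,"tz": 0,"rx": 1.688,"ry": -0.067,"rz": -3.624,"claw": 0.0}
    - {"tx": 0,"ty": 0,"tz": 0,"rx": 2.11,"ry": -0.084,"rz": -4.53,"claw": 0.0}
    - {"tx": 0,"ty": 0,"tz": 0,"rx": 2.533,"ry": -0.1,"rz": -5.436,"claw": 0.0}
    - {"tx": 0,"ty": 0,"tz": 0,"rx": 2.533,"ry": -0.1,"rz": -5.436,"claw": 0.0}

```text
clock: 7.7
eef_pos: [606.2, 54.2, 196.1]
tool_rot: [2.972, 0.406, 2.683]
force: [-3.4, -2.1, 5.1]
width: 9.8
```

```bash
python3 st.py
```

```text
7.7 [ 0.14  0.51 -0.47  2.09  1.16  0.37 -0.14] (array([32.7, 28.9, 41.2]), np.float64(68.0), array([ 0.002, -0.004, -1.   ])) Fpl [-0.9 -2.2  6.1] Mpl [-0.421  0.641 -0.002] 9.8 [ -1.23 -40.28  -4.48 -14.77   0.64  -1.25  -0.47]
```

apply_moves:
  increments:
    - {"tx": 0,"ty": 0,"tz": 0,"rx": 0.422,"ry": -0.017,"rz": -0.906,"claw": 0.0}
    - {"tx": 0,"ty": 0,"tz": 0,"rx": 0.844,"ry": -0.034,"rz": -1.812,"claw": 0.0}
    - {"tx": 0,"ty": 0,"tz": 0,"rx": 1.097,"ry": -0.044,"rz": -2.356,"claw": 0.0}
    - {"tx": 0,"ty": 0,"tz": 0,"rx": 1.35,"ry": -0.054,"rz": -2.9,"claw": 0.0}
    - {"tx": 0,"ty": 0,"tz": 0,"rx": 1.6,"ry": -0.064,"rz": -3.443,"claw": 0.0}

```text
clock: 8.2
eef_pos: [606.0, 53.9, 196.1]
tool_rot: [2.848, 0.329, 2.337]
force: [-4.6, -2.7, 6.7]
width: 9.4
```

```bash
python3 st.py
```

```text
8.2 [ 0.09  0.5  -0.4   2.09  1.11  0.34 -0.43] (array([32.5, 28.6, 41.2]), np.float64(49.1), array([ 0.001, -0.005, -1.   ])) Fpl [-1.2 -2.9  7.9] Mpl [-0.479  0.696  0.29 ] 9.4 [ -0.77 -40.03  -4.25 -15.14   0.53  -1.41   0.24]
```

apply_moves:
  increments:
    - {"tx": 0,"ty": 0.0005,"tz": 0,"rx": 0.253,"ry": -0.01,"rz": -0.544,"claw": 0.0}
    - {"tx": 0,"ty": 0.001,"tz": 0,"rx": 0.507,"ry": -0.02,"rz": -1.087,"claw": 0.0}
    - {"tx": 0,"ty": 0.001,"tz": 0,"rx": 0.76,"ry": -0.03,"rz": -1.631,"claw": 0.0}
    - {"tx": 0,"ty": 0.001,"tz": 0,"rx": 1.013,"ry": -0.04,"rz": -2.174,"claw": 0.0}

```text
clock: 8.6
eef_pos: [605.8, 53.8, 196.0]
tool_rot: [2.789, 0.262, 2.129]
force: [-4.0, -3.7, 6.3]
width: 9.5
```

```bash
python3 st.py
```

```text
8.6 [ 0.05  0.49 -0.35  2.09  1.07  0.32 -0.61] (array([32.3, 28.5, 41.2]), np.float64(37.0), array([ 0.   , -0.007, -1.   ])) Fpl [-0.8 -3.8  7.3] Mpl [-0.803  0.725  0.224] 9.5 [ -1.7  -39.78  -4.67 -15.38   0.45  -1.93   0.23]
```

apply_moves:
  increments:
    - {"tx": 0,"ty": 0.0005,"tz": 0,"rx": 0.253,"ry": -0.01,"rz": -0.544,"claw": 0.0}
    - {"tx": 0,"ty": 0.0005,"tz": 0,"rx": 0.507,"ry": -0.02,"rz": -1.087,"claw": 0.0}
    - {"tx": 0,"ty": 0.0005,"tz": 0,"rx": 0.76,"ry": -0.03,"rz": -1.631,"claw": 0.0}

```text
clock: 8.9
eef_pos: [605.8, 53.8, 196.0]
tool_rot: [2.755, 0.208, 1.983]
force: [-4.8, -6.4, 6.9]
width: 9.9
```

```bash
python3 st.py
```

```text
8.9 [ 0.03  0.49 -0.32  2.09  1.05  0.3  -0.74] (array([32.3, 28.5, 41.3]), np.float64(28.3), array([ 0.   , -0.008, -1.   ])) Fpl [-1.2 -6.6  8.1] Mpl [-1.113  0.709  1.804] 9.9 [ -1.21 -39.33  -4.32 -15.66  -1.16  -2.47  -1.33]
```

apply_moves:
  increments:
    - {"tx": 0,"ty": 0,"tz": 0,"rx": 0.13,"ry": -0.005,"rz": -0.27,"claw": 0.0}
    - {"tx": 0,"ty": 0,"tz": 0,"rx": 0.13,"ry": -0.005,"rz": -0.27,"claw": 0.0}

```text
clock: 9.1
eef_pos: [605.8, 53.8, 196.0]
tool_rot: [2.751, 0.2, 1.962]
force: [-4.4, -6.5, 7.0]
width: 9.8
```

```bash
python3 st.py
```

```text
9.1 [ 0.03  0.49 -0.31  2.09  1.05  0.3  -0.76] (array([32.3, 28.5, 41.3]), np.float64(27.0), array([ 0.   , -0.008, -1.   ])) Fpl [-0.8 -6.7  8.1] Mpl [-1.216  0.692  2.012] 9.8 [ -1.65 -39.55  -4.09 -15.64  -1.49  -2.6   -2.1 ]
```

apply_moves:
  increments:
    - {"tx": 0,"ty": 0,"tz": 0,"rx": -0.13,"ry": 0.005,"rz": 0.27,"claw": 0.0}
    - {"tx": 0,"ty": 0,"tz": 0,"rx": -0.25,"ry": 0.01,"rz": 0.54,"claw": 0.0}

```text
clock: 9.3
eef_pos: [605.8, 53.7, 195.9]
tool_rot: [2.761, 0.219, 2.01]
force: [-3.4, -5.9, 6.7]
width: 9.9
```

```bash
python3 st.py
```

```text
9.3 [ 0.04  0.49 -0.33  2.09  1.06  0.31 -0.72] (array([32.2, 28.4, 41.2]), np.float64(30.0), array([-0.   , -0.008, -1.   ])) Fpl [-0.1 -6.1  7.4] Mpl [-1.127  0.661  1.319] 9.9 [ -2.33 -39.8   -4.32 -15.53  -0.81  -2.48  -1.51]
```

apply_moves:
  increments:
    - {"tx": 0,"ty": 0,"tz": 0,"rx": -0.17,"ry": 0.005,"rz": 0.36,"claw": 0.0}
    - {"tx": 0,"ty": 0,"tz": 0,"rx": -0.34,"ry": 0.01,"rz": 0.72,"claw": 0.0}

```text
clock: 9.5
eef_pos: [605.8, 53.7, 196.0]
tool_rot: [2.775, 0.243, 2.072]
force: [-3.8, -4.7, 6.0]
width: 9.7
```

```bash
python3 st.py
```

```text
9.5 [ 0.05  0.49 -0.34  2.09  1.07  0.32 -0.66] (array([32.2, 28.4, 41.2]), np.float64(33.7), array([ 0.   , -0.008, -1.   ])) Fpl [-0.8 -4.9  7. ] Mpl [-0.893  0.726  0.111] 9.7 [ -2.97 -39.7   -4.71 -15.34   0.41  -2.22  -0.34]
```

apply_moves:
  increments:
    - {"tx": 0,"ty": 0.0,"tz": 0,"rx": 0,"ry": 0,"rz": 0,"claw": 0.04}
    - {"tx": 0,"ty": 0,"tz": 0,"rx": 0,"ry": 0,"rz": 0,"claw": 0.04}
    - {"tx": 0,"ty": 0,"tz": 0,"rx": 0,"ry": 0,"rz": 0,"claw": 0.04}
    - {"tx": -0.007,"ty": 0,"tz": 0.015,"rx": 0,"ry": 0,"rz": 0,"claw": 0.04}
    - {"tx": -0.014,"ty": 0,"tz": 0.03,"rx": 0,"ry": 0,"rz": 0,"claw": 0.04}
    - {"tx": -0.021,"ty": 0,"tz": 0.045,"rx": 0,"ry": 0,"rz": 0,"claw": 0.04}
    - {"tx": -0.025,"ty": 0,"tz": 0.065,"rx": 0,"ry": 0,"rz": 0,"claw": 0.04}
    - {"tx": -0.025,"ty": 0,"tz": 0.065,"rx": 0,"ry": 0,"rz": 0,"claw": 0.02}
    - {"tx": -0.025,"ty": 0,"tz": 0.065,"rx": 0,"ry": 0,"rz": 0,"claw": 0.0}

```text
clock: 10.4
eef_pos: [581.4, 56.9, 260.8]
tool_rot: [2.771, 0.238, 2.072]
force: [-0.2, -0.2, 0.7]
width: 11.7
```

```bash
python3 st.py; python3 - <<'E'
from h import *
for P in [(-55,-95,112),(-55,-95,44),(-58,-50,44),(-58,-32,44),(-40,-30,112)]: print(P,delta(goal(P)))
im=get_image("top")[:,:,::-1]; cv2.imwrite("pics/t5.png",im)
E
```

```text
10.4 [ 0.2   0.37 -0.54  2.07  0.83  0.45 -0.43] (array([ 37.4,  30.6, 110.3]), np.float64(33.6), array([ 0.001, -0.002, -1.   ])) Fpl [ 0.1 -0.2  0.8] Mpl [0.039 0.459 0.011] 11.7 [  0.05 -38.6   -3.97 -17.57   0.69  -1.08   0.04]
(-55, -95, 112) ([-0.0894, -0.1221, -0.0375], [-4.75, 0.21, 10.23])
(-55, -95, 44) ([-0.0607, -0.1233, -0.0992], [-4.75, 0.21, 10.23])
(-58, -50, 44) ([-0.0616, -0.0782, -0.1004], [-4.75, 0.21, 10.23])
(-58, -32, 44) ([-0.0609, -0.0602, -0.1004], [-4.75, 0.21, 10.23])
(-40, -30, 112) ([-0.0732, -0.0577, -0.0312], [-4.75, 0.21, 10.23])
```

apply_moves:
  increments:
    - {"tx": -0.02,"ty": -0.03,"tz": 0.0,"rx": -0.7,"ry": 0.03,"rz": 1.5,"claw": 0.0}
    - {"tx": -0.04,"ty": -0.07,"tz": 0.0,"rx": -1.4,"ry": 0.06,"rz": 3.0,"claw": 0.0}
    - {"tx": -0.06,"ty": -0.1,"tz": -0.01,"rx": -2.1,"ry": 0.09,"rz": 4.5,"claw": 0.0}
    - {"tx": -0.08,"ty": -0.122,"tz": -0.03,"rx": -2.8,"ry": 0.12,"rz": 6.0,"claw": 0.0}
    - {"tx": -0.089,"ty": -0.122,"tz": -0.037,"rx": -3.5,"ry": 0.15,"rz": 7.5,"claw": 0.0}
    - {"tx": -0.089,"ty": -0.122,"tz": -0.037,"rx": -4.2,"ry": 0.18,"rz": 9.0,"claw": 0.0}
    - {"tx": -0.089,"ty": -0.122,"tz": -0.037,"rx": -4.75,"ry": 0.21,"rz": 10.23,"claw": 0.0}
    - {"tx": -0.089,"ty": -0.122,"tz": -0.037,"rx": -4.75,"ry": 0.21,"rz": 10.23,"claw": 0.0}
    - {"tx": -0.089,"ty": -0.122,"tz": -0.037,"rx": -4.75,"ry": 0.21,"rz": 10.23,"claw": 0.0}

```text
clock: 11.35
eef_pos: [492.0, -65.0, 223.0]
tool_rot: [3.14, 0.435, 3.099]
force: [0.1, -0.5, 0.2]
width: -0.0
```

```bash
python3 st.py; python3 - <<'E'
from h import *
for P in [(-55,-95,44),(-58,-50,44)]: print(P,delta(goal(P)))
w=get_image("wrist")[:,:,::-1]; cv2.imwrite("pics/w5.png",w)
E
```

```text
11.35 [ 0.67  0.36 -0.75  2.32  1.19  0.27  0.42] (array([-55.1, -94.7, 111.8]), np.float64(89.9), array([-0.002,  0.   , -1.   ])) Fpl [ 0.2 -0.5  0.2] Mpl [ 0.021  0.439 -0.031] -0.0 [  0.19 -30.38  -4.18 -13.66   0.5   -0.8    0.06]
(-55, -95, 44) ([0.0287, -0.0014, -0.0614], [-0.01, -0.02, 0.03])
(-58, -50, 44) ([0.0278, 0.0437, -0.0626], [-0.01, -0.02, 0.03])
```

View pics/w5.png

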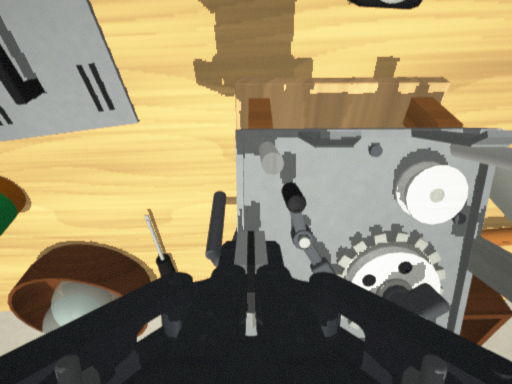

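The pawl is still on the flange, with its peg at (292,195). I'll descend to its right and push it left.

apply_moves:
  increments:
    - {"tx": 0.014,"ty": -0.001,"tz": -0.03,"rx": 0,"ry": 0,"rz": 0,"claw": 0.0}
    - {"tx": 0.028,"ty": -0.001,"tz": -0.061,"rx": 0,"ry": 0,"rz": 0,"claw": 0.0}
    - {"tx": 0.028,"ty": -0.001,"tz": -0.062,"rx": 0,"ry": 0,"rz": 0,"claw": 0.0}
    - {"tx": 0.028,"ty": 0.007,"tz": -0.062,"rx": 0,"ry": 0,"rz": 0,"claw": 0.0}
    - {"tx": 0.028,"ty": 0.014,"tz": -0.062,"rx": 0,"ry": 0,"rz": 0,"claw": 0.0}
    - {"tx": 0.028,"ty": 0.021,"tz": -0.062,"rx": 0,"ry": 0,"rz": 0,"claw": 0.0}
    - {"tx": 0.028,"ty": 0.028,"tz": -0.062,"rx": 0,"ry": 0,"rz": 0,"claw": 0.0}
    - {"tx": 0.028,"ty": 0.034,"tz": -0.062,"rx": 0,"ry": 0,"rz": 0,"claw": 0.0}
    - {"tx": 0.028,"ty": 0.039,"tz": -0.062,"rx": 0,"ry": 0,"rz": 0,"claw": 0.0}
    - {"tx": 0.028,"ty": 0.044,"tz": -0.062,"rx": 0,"ry": 0,"rz": 0,"claw": 0.0}
    - {"tx": 0.028,"ty": 0.044,"tz": -0.062,"rx": 0,"ry": 0,"rz": 0,"claw": 0.0}

```text
clock: 12.5
eef_pos: [520.2, -20.1, 161.8]
tool_rot: [-3.141, 0.436, 3.104]
force: [-0.1, -0.8, 0.2]
width: -0.0
```

```bash
python3 st.py
```

```text
12.5 [ 0.45  0.52 -0.68  2.34  1.77  0.38 -0.25] (array([-57. , -48.8,  45.2]), np.float64(90.1), array([-0.,  0., -1.])) Fpl [ 0.  -0.8  0.2] Mpl [-0.027  0.458 -0.033] -0.0 [ -0.16 -37.16  -5.27 -10.01   0.69   0.51  -0.05]
```

apply_moves:
  increments:
    - {"tx": 0.0,"ty": -0.01,"tz": 0.0,"rx": 0,"ry": 0,"rz": 0,"claw": 0.0}
    - {"tx": 0.0,"ty": -0.02,"tz": 0.015,"rx": 0,"ry": 0,"rz": 0,"claw": 0.0}
    - {"tx": -0.01,"ty": -0.03,"tz": 0.05,"rx": 0,"ry": 0,"rz": 0,"claw": 0.0}
    - {"tx": -0.015,"ty": -0.04,"tz": 0.08,"rx": 0,"ry": 0,"rz": 0,"claw": 0.0}
    - {"tx": -0.015,"ty": -0.04,"tz": 0.08,"rx": 0,"ry": 0,"rz": 0,"claw": 0.0}
    - {"tx": -0.015,"ty": -0.04,"tz": 0.08,"rx": 0,"ry": 0,"rz": 0,"claw": 0.0}

```text
clock: 13.1
eef_pos: [505.7, -63.4, 243.6]
tool_rot: [-3.14, 0.439, 3.099]
force: [-0.3, 0.5, -1.1]
width: -0.0
```

```bash
python3 st.py; python3 - <<'E'
from h import *
q=np.load('pose.npy')[1]; s=read_state()
Rc=rot([0,0,q[2]]); 
for h in (120,13):
    g=(np.array([q[0],q[1],h]),np.column_stack([-Rc[:,0],Rc[:,1],[0,0,-1]])); print(h,delta(g,s))
im=get_image("top")[:,:,::-1]
w=get_image("wrist")[:,:,::-1]
cv2.imwrite("pics/w6.png",np.hstack([cv2.resize(im[115:240,190:330],(430,384)),cv2.resize(w[60:330,150:],None,fx=1,fy=384/270)])[:,:800])
E
```

```text
13.1 [ 0.71  0.34 -0.81  2.27  1.    0.33  0.6 ] (array([-34.1, -92.5, 124.7]), np.float64(89.8), array([ 0.003, -0.003, -1.   ])) Fpl [-0.8  0.5 -0.9] Mpl [-0.009  0.423  0.005] -0.0 [ -0.4  -30.87  -4.54 -14.94  -0.24  -1.03   1.06]
120 ([-0.0679, -0.23, -0.1236], [-0.11, 5.03, 1.57])
13 ([-0.0679, -0.23, -0.2306], [-0.11, 5.03, 1.57])
```

View pics/w6.png

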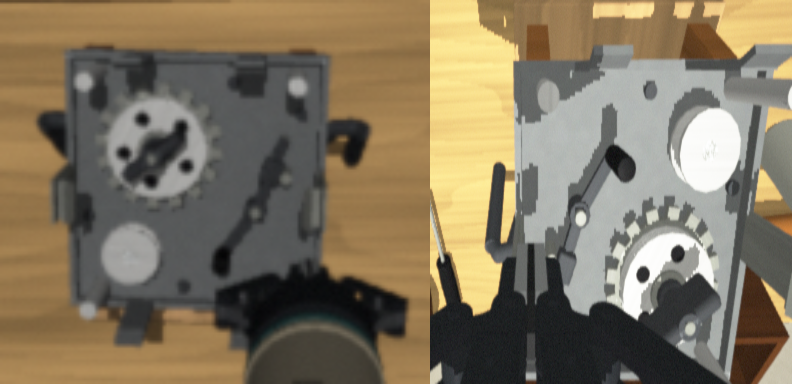

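The pawl is off again and the nut has turned. Next is the cover.

apply_moves:
  increments:
    - {"tx": -0.02,"ty": -0.05,"tz": 0.0,"rx": 0,"ry": 1.2,"rz": 0.3,"claw": 0.06}
    - {"tx": -0.035,"ty": -0.1,"tz": 0.0,"rx": 0,"ry": 2.5,"rz": 0.7,"claw": 0.06}
    - {"tx": -0.05,"ty": -0.15,"tz": -0.02,"rx": -0.1,"ry": 3.8,"rz": 1.1,"claw": 0.06}
    - {"tx": -0.068,"ty": -0.19,"tz": -0.05,"rx": -0.11,"ry": 5.03,"rz": 1.57,"claw": 0.06}
    - {"tx": -0.068,"ty": -0.23,"tz": -0.08,"rx": -0.11,"ry": 5.03,"rz": 1.57,"claw": 0.06}
    - {"tx": -0.068,"ty": -0.23,"tz": -0.123,"rx": -0.11,"ry": 5.03,"rz": 1.57,"claw": 0.06}
    - {"tx": -0.068,"ty": -0.23,"tz": -0.123,"rx": -0.11,"ry": 5.03,"rz": 1.57,"claw": 0.06}
    - {"tx": -0.068,"ty": -0.23,"tz": -0.123,"rx": -0.11,"ry": 5.03,"rz": 1.57,"claw": 0.06}
    - {"tx": -0.068,"ty": -0.23,"tz": -0.123,"rx": -0.11,"ry": 5.03,"rz": 1.57,"claw": 0.06}

```text
clock: 14.1
eef_pos: [437.5, -290.1, 118.0]
tool_rot: [3.138, -0.003, -3.041]
force: [-0.7, 0.6, 0.8]
width: 59.9
```

```bash
python3 - <<'E'
from h import *
q=np.load('pose.npy')[1]; s=read_state(); print(s['clock'],s['eef_pos'],s['qpos'].round(2))
Rc=rot([0,0,q[2]]); 
for h in (120,13):
    g=(np.array([q[0],q[1],h]),np.column_stack([-Rc[:,0],Rc[:,1],[0,0,-1]])); print(h,delta(g,s))
c=calibration('wrist')
w=get_image("wrist")[:,:,::-1]
cv2.imwrite("pics/w7.png",w)
L=np.array([(100,90,6),(100,-90,6),(-100,-90,6),(-100,90,6),(50,0,40),(-50,0,40)],float)
print(proj(c,L@Rc.T+[q[0],q[1],0]).round(0).tolist())
E
```

```text
14.1 [ 437.48455252 -290.08311021  118.04657038] [ 1.09  0.78 -0.9   1.95  0.83  0.84  1.4 ]
120 ([0.0003, -0.0033, 0.002], [-0.04, -0.04, -0.05])
13 ([0.0003, -0.0033, -0.105], [-0.04, -0.04, -0.05])
[[341.0, 292.0], [154.0, 292.0], [133.0, 68.0], [362.0, 68.0], [247.0, 262.0], [247.0, 136.0]]
```

View pics/w7.png

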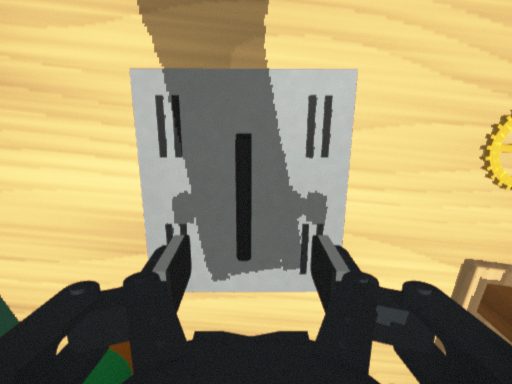

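apply_moves:
  increments:
    - {"tx": 0,"ty": -0.005,"tz": -0.03,"rx": 0,"ry": 0,"rz": -0.05,"claw": 0.06}
    - {"tx": 0,"ty": -0.0055,"tz": -0.06,"rx": 0,"ry": 0,"rz": -0.05,"claw": 0.06}
    - {"tx": 0,"ty": -0.0055,"tz": -0.085,"rx": 0,"ry": 0,"rz": -0.05,"claw": 0.06}
    - {"tx": 0,"ty": -0.0055,"tz": -0.102,"rx": 0,"ry": 0,"rz": -0.05,"claw": 0.06}
    - {"tx": 0,"ty": -0.0055,"tz": -0.102,"rx": 0,"ry": 0,"rz": -0.05,"claw": 0.06}
    - {"tx": 0,"ty": -0.0055,"tz": -0.102,"rx": 0,"ry": 0,"rz": -0.05,"claw": 0.0}
    - {"tx": 0,"ty": -0.0055,"tz": -0.102,"rx": 0,"ry": 0,"rz": -0.05,"claw": 0.0}
    - {"tx": 0,"ty": -0.0055,"tz": -0.102,"rx": 0,"ry": 0,"rz": -0.05,"claw": 0.0}
    - {"tx": 0,"ty": -0.0055,"tz": -0.102,"rx": 0,"ry": 0,"rz": -0.05,"claw": 0.0}

```text
clock: 15.05
eef_pos: [438.0, -296.7, 18.0]
tool_rot: [3.14, -0.001, -3.046]
force: [-1.2, 1.0, 7.2]
width: 10.6
```

```bash
python3 st.py; python3 -c "
from h import *
s=read_state();print(s['eef_pos'],s['tool_rot'],s['force'])"
```

```text
15.05 [ 1.01  0.92 -0.74  1.99  1.03  0.67  1.25] (array([-182.3, -328.3,  -55.1]), np.float64(97.0), array([-0.424,  0.001, -0.906])) Fpl [1.9 0.9 7. ] Mpl [ 0.116  0.115 -0.02 ] 10.6 [  0.13 -49.84  -9.45  -7.27   0.15  -0.16  -0.06]
[ 438.01893229 -296.68769244   18.03142285] [ 3.13995951e+00 -1.04622665e-03 -3.04613395e+00] [-1.22351677  0.97178109  7.18200057]
```

```bash
python3 - <<'E'
from h import *
for P in [(0,-170,160),(0,0,135),(0,0,86)]:
    g=goal(P);print(P,g[0],delta(g))
c=calibration('top');print(unproj(c,np.array([640,275])*.64,0))
E
```

```text
(0, -170, 160) [ 518.55694345 -141.40389854  290.00924593] ([0.0805, 0.1553, 0.272], [0.12, -5.01, -1.53])
(0, 0, 135) [535.83712658  28.0452801  267.35155125] ([0.0978, 0.3247, 0.2493], [0.12, -5.01, -1.53])
(0, 0, 86) [556.52922153  27.22632895 222.94246969] ([0.1185, 0.3239, 0.2049], [0.12, -5.01, -1.53])
[ 614.2520091  -420.64494755    0.        ]
```

apply_moves:
  increments:
    - {"tx": 0,"ty": 0,"tz": 0.02,"rx": 0,"ry": 0,"rz": 0,"claw": 0.0}
    - {"tx": 0,"ty": 0,"tz": 0.05,"rx": 0,"ry": 0,"rz": 0,"claw": 0.0}
    - {"tx": 0,"ty": 0,"tz": 0.08,"rx": 0,"ry": 0,"rz": 0,"claw": 0.0}
    - {"tx": 0,"ty": 0,"tz": 0.12,"rx": 0,"ry": 0,"rz": 0,"claw": 0.0}
    - {"tx": 0,"ty": 0,"tz": 0.16,"rx": 0,"ry": 0,"rz": 0,"claw": 0.0}
    - {"tx": 0,"ty": 0,"tz": 0.2,"rx": 0,"ry": 0,"rz": 0,"claw": 0.0}
    - {"tx": 0,"ty": 0,"tz": 0.24,"rx": 0,"ry": 0,"rz": 0,"claw": 0.0}
    - {"tx": 0,"ty": 0,"tz": 0.27,"rx": 0,"ry": 0,"rz": 0,"claw": 0.0}
    - {"tx": 0,"ty": 0,"tz": 0.28,"rx": 0,"ry": 0,"rz": 0,"claw": 0.0}
    - {"tx": 0,"ty": 0,"tz": 0.28,"rx": 0,"ry": 0,"rz": 0,"claw": 0.0}

```text
clock: 16.05
eef_pos: [437.3, -296.8, 297.4]
tool_rot: [3.141, -0.002, -3.047]
force: [0.6, 1.1, -3.8]
width: 10.7
```

```bash
python3 st.py; python3 - <<'E'
from h import *
print(read_state()['force'])
for P in [(0,-120,160),(0,0,150),(0,0,135)]:
    g=goal(P);print(P,g[0],delta(g))
E
```

```text
16.05 [ 1.23  0.57 -1.09  1.75  0.55  1.17  1.65] (array([ -64.9, -328.5,  198.4]), np.float64(97.0), array([-0.424,  0.001, -0.905])) Fpl [-1.1  1.1 -3.7] Mpl [ 0.031  0.028 -0.   ] 10.7 [  0.21 -44.48 -11.7  -19.72  -0.09   0.18   0.09]
[ 0.63802107  1.06734015 -3.82933013]
(0, -120, 160) [520.53429399 -91.44301299 290.00924593] ([0.0833, 0.2054, -0.0073], [0.13, -5.02, -1.52])
(0, 0, 150) [529.5028118   28.29597944 280.94616806] ([0.0922, 0.3251, -0.0164], [0.13, -5.02, -1.52])
(0, 0, 135) [535.83712658  28.0452801  267.35155125] ([0.0986, 0.3249, -0.03], [0.13, -5.02, -1.52])
```

apply_moves:
  increments:
    - {"tx": 0.01,"ty": 0.02,"tz": 0.01,"rx": 0.02,"ry": -1.0,"rz": -0.3,"claw": 0.0}
    - {"tx": 0.025,"ty": 0.05,"tz": 0.01,"rx": 0.05,"ry": -2.2,"rz": -0.7,"claw": 0.0}
    - {"tx": 0.045,"ty": 0.085,"tz": 0.01,"rx": 0.09,"ry": -3.6,"rz": -1.1,"claw": 0.0}
    - {"tx": 0.07,"ty": 0.12,"tz": 0.01,"rx": 0.13,"ry": -5.02,"rz": -1.52,"claw": 0.0}
    - {"tx": 0.085,"ty": 0.16,"tz": 0.01,"rx": 0.13,"ry": -5.02,"rz": -1.52,"claw": 0.0}
    - {"tx": 0.088,"ty": 0.2,"tz": 0.0,"rx": 0.13,"ry": -5.02,"rz": -1.52,"claw": 0.0}
    - {"tx": 0.09,"ty": 0.24,"tz": 0.0,"rx": 0.13,"ry": -5.02,"rz": -1.52,"claw": 0.0}
    - {"tx": 0.092,"ty": 0.275,"tz": -0.006,"rx": 0.13,"ry": -5.02,"rz": -1.52,"claw": 0.0}
    - {"tx": 0.092,"ty": 0.305,"tz": -0.01,"rx": 0.13,"ry": -5.02,"rz": -1.52,"claw": 0.0}
    - {"tx": 0.092,"ty": 0.325,"tz": -0.016,"rx": 0.13,"ry": -5.02,"rz": -1.52,"claw": 0.0}
    - {"tx": 0.092,"ty": 0.325,"tz": -0.016,"rx": 0.13,"ry": -5.02,"rz": -1.52,"claw": 0.0}
    - {"tx": 0.092,"ty": 0.325,"tz": -0.016,"rx": 0.13,"ry": -5.02,"rz": -1.52,"claw": 0.0}

```text
clock: 17.25
eef_pos: [527.5, 28.3, 278.6]
tool_rot: [3.14, 0.431, 3.104]
force: [0.4, -0.9, -3.1]
width: 10.9
```

```bash
python3 st.py; python3 - <<'E'
from h import *
for P in [(0,0,135),(0,0,108),(0,0,86)]:
    g=goal(P);print(P,g[0],delta(g))
c=calibration('wrist');w=get_image("wrist")[:,:,::-1]; s2=read_state(); a=inplate(s2); print(a)
p=np.load('pose.npy')[0]
print('lugs',proj(c,plate(p,[(-104,45,88),(-104,-45,88),(0,90,77),(0,-90,77)])).round(0).tolist())
g=a[0]-[0,0,18]
print('cover',proj(c,plate(p,[g+[-100,90,6],g+[-100,-90,6],g+[0,90,6],g+[0,-90,6],g+[-50,0,40]])).round(0).tolist())
cv2.imwrite("pics/w8.png",cv2.resize(w,(800,600),interpolation=cv2.INTER_CUBIC))
E
```

```text
17.25 [ 0.47  0.3  -0.8   2.17  0.82  0.47  0.59] (array([-2.800e+00, -1.000e-01,  1.487e+02]), np.float64(90.1), array([-0.006,  0.002, -1.   ])) Fpl [-1.  -0.9 -3. ] Mpl [-0.021  0.759 -0.   ] 10.9 [ -1.33 -31.75  -4.88 -18.66   0.9   -1.51  -0.05]
(0, 0, 135) [535.83712658  28.0452801  267.35155125] ([0.0084, -0.0003, -0.0112], [-0.01, -0.07, -0.03])
(0, 0, 108) [547.23889319  27.5940213  242.881241  ] ([0.0198, -0.0007, -0.0357], [-0.01, -0.07, -0.03])
(0, 0, 86) [556.52922153  27.22632895 222.94246969] ([0.029, -0.0011, -0.0556], [-0.01, -0.07, -0.03])
(array([ -2.3,  -1. , 148.9]), np.float64(90.0), array([-0.005,  0.001, -1.   ]))
lugs [[325.0, 55.0], [180.0, 55.0], [372.0, 209.0], [131.0, 209.0]]
cover [[444.0, 41.0], [58.0, 40.0], [413.0, 239.0], [88.0, 239.0], [251.0, 158.0]]
```

View pics/w8.png

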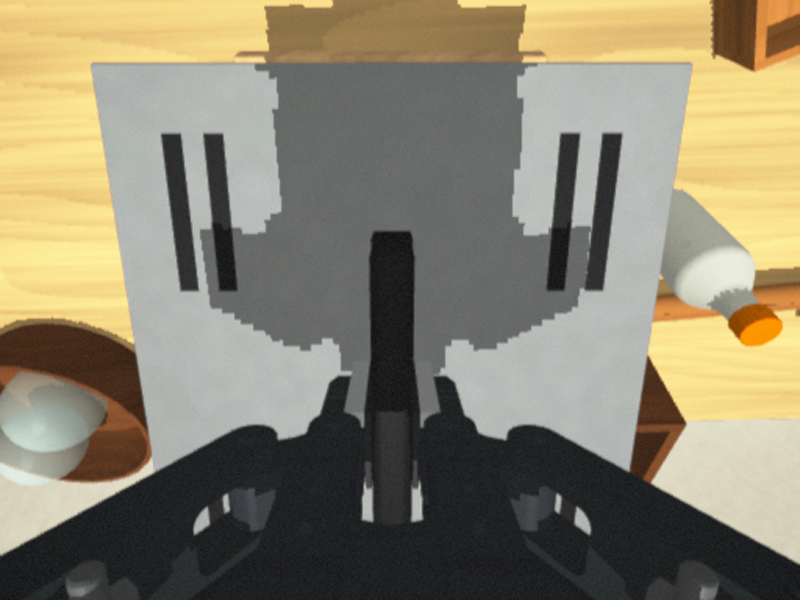

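The cover is level and centred in the grip: its corners at (93,63) and (691,63) match the prediction within 2 px. I'll descend along the plate normal.

apply_moves:
  increments:
    - {"tx": 0.004,"ty": 0.0,"tz": -0.006,"rx": 0,"ry": -0.07,"rz": 0,"claw": 0.0}
    - {"tx": 0.009,"ty": 0.0,"tz": -0.013,"rx": 0,"ry": -0.07,"rz": 0,"claw": 0.0}
    - {"tx": 0.0145,"ty": 0.0,"tz": -0.023,"rx": 0,"ry": -0.07,"rz": 0,"claw": 0.0}
    - {"tx": 0.0185,"ty": 0.0,"tz": -0.033,"rx": 0,"ry": -0.07,"rz": 0,"claw": 0.0}
    - {"tx": 0.0185,"ty": 0.0,"tz": -0.033,"rx": 0,"ry": -0.07,"rz": 0,"claw": 0.0}
    - {"tx": 0.0185,"ty": 0.0,"tz": -0.033,"rx": 0,"ry": -0.07,"rz": 0,"claw": 0.0}

```text
clock: 17.9
eef_pos: [547.2, 27.2, 247.2]
tool_rot: [3.139, 0.44, 3.1]
force: [-0.0, 0.5, -2.8]
width: 10.3
```

```bash
python3 st.py; python3 - <<'E'
from h import *
for P in [(0,0,100),(0,0,86),(0,0,84)]:
    g=goal(P);print(P,delta(g))
E
```

```text
17.9 [ 0.37  0.37 -0.68  2.18  1.    0.41  0.42] (array([  1.8,  -0.4, 111.9]), np.float64(89.9), array([ 0.003,  0.001, -1.   ])) Fpl [-1.2  0.5 -2.5] Mpl [-0.004  0.779 -0.009] 10.3 [-4.000e-02 -3.518e+01 -4.160e+00 -1.690e+01  9.300e-01 -9.800e-01
 -2.000e-02]
(0, 0, 100) ([0.0034, 0.0002, -0.0115], [-0.02, 0.04, 0.01])
(0, 0, 86) ([0.0093, -0.0, -0.0242], [-0.02, 0.04, 0.01])
(0, 0, 84) ([0.0101, -0.0, -0.026], [-0.02, 0.04, 0.01])
```

apply_moves:
  increments:
    - {"tx": 0.0005,"ty": 0.0,"tz": -0.004,"rx": 0,"ry": 0.04,"rz": 0,"claw": 0.0}
    - {"tx": 0.002,"ty": 0.0,"tz": -0.008,"rx": 0,"ry": 0.04,"rz": 0,"claw": 0.0}
    - {"tx": 0.0035,"ty": 0.0,"tz": -0.0115,"rx": 0,"ry": 0.04,"rz": 0,"claw": 0.0}
    - {"tx": 0.0035,"ty": 0.0,"tz": -0.0115,"rx": 0,"ry": 0.04,"rz": 0,"claw": 0.0}
    - {"tx": 0.0035,"ty": 0.0,"tz": -0.0115,"rx": 0,"ry": 0.04,"rz": 0,"claw": 0.0}

```text
clock: 18.4
eef_pos: [551.2, 27.7, 236.2]
tool_rot: [3.141, 0.438, 3.102]
force: [-0.4, -1.6, -2.0]
width: 10.8
```

```bash
python3 st.py; python3 - <<'E'
from h import *
for P in [(0,0,92),(0,0,86),(0,0,84)]:
    g=goal(P);print(P,delta(g))
E
```

```text
18.4 [ 0.33  0.39 -0.64  2.18  1.05  0.39  0.37] (array([  0.8,   0.3, 100.2]), np.float64(90.0), array([ 0.001,  0.001, -1.   ])) Fpl [-1.1 -1.6 -1.7] Mpl [-0.462  0.7   -0.017] 10.8 [ -1.31 -35.81  -5.42 -16.37   0.78  -1.54   0.  ]
(0, 0, 92) ([0.0028, -0.0004, -0.0078], [-0.01, 0.02, -0.0])
(0, 0, 86) ([0.0053, -0.0005, -0.0132], [-0.01, 0.02, -0.0])
(0, 0, 84) ([0.0062, -0.0006, -0.015], [-0.01, 0.02, -0.0])
```

apply_moves:
  increments:
    - {"tx": 0.0007,"ty": -0.001,"tz": -0.002,"rx": 0,"ry": 0.02,"rz": 0,"claw": 0.0}
    - {"tx": 0.0015,"ty": -0.0012,"tz": -0.004,"rx": 0,"ry": 0.02,"rz": 0,"claw": 0.0}
    - {"tx": 0.0022,"ty": -0.0012,"tz": -0.006,"rx": 0,"ry": 0.02,"rz": 0,"claw": 0.0}
    - {"tx": 0.0028,"ty": -0.0012,"tz": -0.008,"rx": 0,"ry": 0.02,"rz": 0,"claw": 0.0}
    - {"tx": 0.0028,"ty": -0.0012,"tz": -0.008,"rx": 0,"ry": 0.02,"rz": 0,"claw": 0.0}

```text
clock: 18.9
eef_pos: [554.6, 27.3, 229.0]
tool_rot: [3.14, 0.438, 3.102]
force: [-3.8, -2.7, 5.7]
width: 10.9
```

```bash
python3 st.py; python3 - <<'E'
from h import *
for P in [(0,0,86),(0,0,84),(0,0,80)]:
    g=goal(P);print(P,delta(g))
E
```

```text
18.9 [ 0.32  0.4  -0.62  2.18  1.09  0.38  0.34] (array([ 0.8,  0. , 92.3]), np.float64(90.0), array([ 0.002,  0.002, -1.   ])) Fpl [-1.  -2.9  6.7] Mpl [ 0.078  0.565 -0.025] 10.9 [ -1.65 -33.4   -4.92 -15.21   0.79  -1.16  -0.04]
(0, 0, 86) ([0.0019, -0.0001, -0.006], [-0.02, 0.02, -0.01])
(0, 0, 84) ([0.0027, -0.0001, -0.0078], [-0.02, 0.02, -0.01])
(0, 0, 80) ([0.0044, -0.0002, -0.0115], [-0.02, 0.02, -0.01])
```

apply_moves:
  increments:
    - {"tx": 0.0008,"ty": -0.0005,"tz": -0.002,"rx": 0,"ry": 0.02,"rz": 0,"claw": 0.0}
    - {"tx": 0.0015,"ty": -0.0005,"tz": -0.004,"rx": 0,"ry": 0.02,"rz": 0,"claw": 0.0}
    - {"tx": 0.0022,"ty": -0.0005,"tz": -0.006,"rx": 0,"ry": 0.02,"rz": 0,"claw": 0.0}
    - {"tx": 0.003,"ty": -0.0005,"tz": -0.008,"rx": 0,"ry": 0.02,"rz": 0,"claw": 0.0}
    - {"tx": 0.003,"ty": -0.0005,"tz": -0.008,"rx": 0,"ry": 0.02,"rz": 0,"claw": 0.0}

```text
clock: 19.4
eef_pos: [556.4, 26.7, 223.0]
tool_rot: [-3.14, 0.438, 3.104]
force: [-22.8, -3.6, 35.7]
width: 10.6
```

```bash
python3 st.py
```

```text
19.4 [ 0.3   0.41 -0.6   2.19  1.12  0.37  0.3 ] (array([-0.1, -0.5, 86.1]), np.float64(90.1), array([ 0.002, -0.001, -1.   ])) Fpl [-5.4 -4.5 41.9] Mpl [-0.914  1.755 -0.108] 10.6 [-1.660e+00 -2.046e+01 -2.860e+00 -1.662e+01  1.320e+00 -2.620e+00
  2.000e-02]
```

apply_moves:
  increments:
    - {"tx": -0.0012,"ty": 0.0003,"tz": 0.0025,"rx": 0,"ry": 0,"rz": 0,"claw": 0.0}
    - {"tx": -0.0012,"ty": 0.0003,"tz": 0.0025,"rx": 0,"ry": 0,"rz": 0,"claw": 0.0}

```text
clock: 19.6
eef_pos: [556.1, 27.1, 223.0]
tool_rot: [3.14, 0.435, 3.102]
force: [-4.8, -1.5, 8.9]
width: 10.3
```

```bash
python3 st.py
```

```text
19.6 [ 0.3   0.41 -0.6   2.18  1.11  0.37  0.31] (array([-0.4, -0.2, 86.2]), np.float64(90.0), array([-0.001,  0.002, -1.   ])) Fpl [-0.6 -1.7 10.1] Mpl [-0.454  0.722 -0.072] 10.3 [ -1.05 -34.3   -4.66 -14.86   0.68  -1.28   0.1 ]
```

Seated at z ≈ 68 (86.2 less the 18 mm grip height). I'll open and retreat.

apply_moves:
  increments:
    - {"tx": -0.0004,"ty": 0,"tz": 0.001,"rx": 0,"ry": 0,"rz": 0,"claw": 0.05}
    - {"tx": -0.0004,"ty": 0,"tz": 0.001,"rx": 0,"ry": 0,"rz": 0,"claw": 0.05}
    - {"tx": -0.0004,"ty": 0,"tz": 0.001,"rx": 0,"ry": 0,"rz": 0,"claw": 0.05}
    - {"tx": -0.005,"ty": 0,"tz": 0.011,"rx": 0,"ry": 0,"rz": 0,"claw": 0.05}
    - {"tx": -0.012,"ty": 0,"tz": 0.025,"rx": 0,"ry": 0,"rz": 0,"claw": 0.05}
    - {"tx": -0.018,"ty": 0,"tz": 0.045,"rx": 0,"ry": 0,"rz": 0,"claw": 0.05}
    - {"tx": -0.025,"ty": 0.01,"tz": 0.085,"rx": 0,"ry": 0,"rz": 0,"claw": 0.05}
    - {"tx": -0.03,"ty": 0.04,"tz": 0.12,"rx": 0,"ry": 0,"rz": 0,"claw": 0.05}
    - {"tx": -0.03,"ty": 0.08,"tz": 0.13,"rx": 0,"ry": 0,"rz": 0,"claw": 0.05}
    - {"tx": -0.03,"ty": 0.12,"tz": 0.13,"rx": 0,"ry": 0,"rz": 0,"claw": 0.05}
    - {"tx": -0.03,"ty": 0.16,"tz": 0.13,"rx": 0,"ry": 0,"rz": 0,"claw": 0.05}
    - {"tx": -0.03,"ty": 0.16,"tz": 0.13,"rx": 0,"ry": 0,"rz": 0,"claw": 0.05}

```text
clock: 20.8
eef_pos: [524.7, 195.5, 353.7]
tool_rot: [3.133, 0.436, 3.112]
force: [-0.4, 0.2, 0.4]
width: 50.0
```

apply_moves:
  increments:
    - {"tx": 0,"ty": 0.04,"tz": 0,"rx": 0,"ry": 0,"rz": 0,"claw": 0.05}
    - {"tx": 0,"ty": 0.08,"tz": 0,"rx": 0,"ry": 0,"rz": 0,"claw": 0.05}
    - {"tx": 0,"ty": 0.11,"tz": 0,"rx": 0,"ry": 0,"rz": 0,"claw": 0.05}
    - {"tx": 0,"ty": 0.12,"tz": 0,"rx": 0,"ry": 0,"rz": 0,"claw": 0.05}
    - {"tx": 0,"ty": 0.12,"tz": 0,"rx": 0,"ry": 0,"rz": 0,"claw": 0.05}

```text
clock: 21.3
eef_pos: [525.3, 308.2, 352.1]
tool_rot: [3.139, 0.433, 3.104]
force: [-0.4, 0.0, -0.8]
width: 50.0
```

```bash
python3 st.py; python3 - <<'E'
from h import *
p=np.load('pose.npy')[0]
A=[]
for n,(x0,y0,W,H) in dict(top=(190,110,150,140),scene=(180,130,150,140)).items():
    c=calibration(n);im=get_image(n)[:,:,::-1]
    for z,col in((68,(0,0,255)),(77,(0,255,0))):
        k=6
        uv=proj(c,plate(p,[(100,90,z+k),(100,-90,z+k),(-100,-90,z+k),(-100,90,z+k)]))
        print(n,z,((uv-[x0,y0])*400/W).round(0).tolist())
    A.append(cv2.resize(im[y0:y0+H,x0:x0+W],None,fx=400/W,fy=400/W,interpolation=cv2.INTER_CUBIC))
cv2.imwrite("pics/f.png",np.hstack(A))
E
```

```text
21.3 [-0.12  0.4  -0.88  1.81  0.83  0.97  0.16] (array([ 16.2, 279.5, 220.9]), np.float64(90.1), array([-0.003,  0.003, -1.   ])) Fpl [-0.7  0.  -0.5] Mpl [-0.002  0.431  0.042] 50.0 [ -1.2  -37.93  -6.77 -20.84   1.63  -0.41  -0.11]
top 68 [[59.0, 72.0], [270.0, 78.0], [261.0, 300.0], [64.0, 293.0]]
top 77 [[57.0, 74.0], [270.0, 79.0], [261.0, 303.0], [62.0, 296.0]]
scene 68 [[180.0, 233.0], [91.0, 101.0], [242.0, 82.0], [333.0, 199.0]]
scene 77 [[184.0, 227.0], [94.0, 95.0], [245.0, 76.0], [337.0, 193.0]]
```

View pics/f.png

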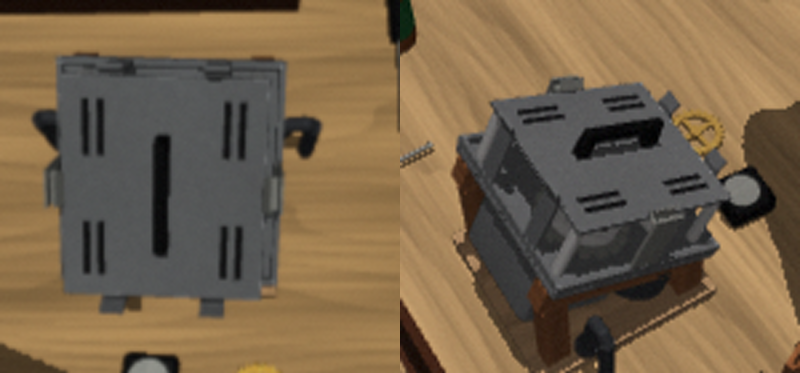

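The final view shows the cover seated: its scene-camera corners (490,101), (641,84) and (580,235) match the z = 68 prediction within about 2 px, while a z = 77 fit would be 6 px off. I'll hand in.

```bash
python3 -c "
from cell import *
print(finish_job())"
```

```text
the job is handed in; nothing more can be done
None
```

The job is done and handed in at about 21.5 s: the wing nut is tight, the pawl is off again, and the belt cover is fitted under both clips.

- **Pawl and nut:** I tipped the pawl on and turned the nut clockwise about 118° until it stopped. The drag while turning was about 0.24 N m, rising to 2.0 N m at the stop. I eased the torque off before letting go, then tipped the pawl back; the picture taken after that showed it off.
- **Cover:** I pushed it home past the clips, handle outwards, until it stopped hard at z ≈ 68 mm. In the last scene picture its corners match the fitted position within about 2–3 px; resting unpushed on the clips would put them about 6 px off.
- **At hand-in:** The gripper was open and clear, with no contact force. The tape measure and brass wheel were still in place. I moved nothing near the other bystanders, but I did not check them individually at the end.
- **Two things to note:** The last push reached a peak of about 42 N along the plate normal, applied through the fingers holding the handle, not the gripper's body. I inferred that the nut is tight from the torque stop and the angle turned; I could not read the joint itself.

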